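Shut off the marked air valve in the covered valve box

TASK

Shut off the workshop's red air line: push the loose cover of the grey valve box fully aside (towards the robot's left, onto the box's flat deck) so the valves are uncovered, then push the red valve lever clockwise until it is fully shut against its stop. Only push: the cover must stay down in its guide rails and not be lifted or tipped. Leave the blue lever and everything else on the bench where it is.

Things in the scene. Friction and masses are not known exactly. Their poses are not given: they have to be found in the camera images.
- box: Grey air-valve box, fixed on the bench, 280 (x) by 300 (y) by 60 mm high, turned up to 0.3 rad. Origin: centre of its underside. Its -y half is an open well (x -120..120, y -138..0 mm) with two valves; its +y half is a flat deck at z 60. Steel guide rails at both x sides (inner faces x +-134) and stop strips at both y ends (inner faces y +-144) rise to z 68.
- cover: Loose aluminium cover plate, 264 (x) by 145 (y) by 5 mm, 0.3 to 0.65 kg, lying at z 60 on the box between the rails, 2 mm play; slides along the box's y with a few N. Origin: centre of its underside; axes as the box's. Starts over the well, centre at box y -70..-55 mm; fully aside it meets the +y stop strip at y +71.5 mm and uncovers the whole well.
- ridge (a point): Middle of the top of the black ridge on the cover, for pushing: 90 mm along x, 14 mm along y, standing 20 mm above the plate, over the cover's centre. Its top is 85 mm above the bench.
- red_lever (a joint): Quarter-turn lever of the red valve (red sleeve with white band: the marked one), in the well. 0 rad: points to the box's -y, along its pipe (open). Grows clockwise seen from above to 1.571 rad: points to the box's -x, across the pipe, at its stop (shut). Starts at 0 to 0.25; stays where it is left; turning takes about 0.12 N m.
- red_pivot (a point): On the red lever's vertical pin, fixed, 44 mm above the bench, at box y -30 mm and box x -30 or +70 mm (the two valves may be swapped). The hub has radius 12 mm, top 53 mm above the bench; pipe and valve body below the lever reach up to 38 mm.
- red_tip (a point): End of the red lever, 75 mm from its pin, at mid-height, 44 mm above the bench. The lever is 14 mm wide, its underside 38 mm and its top 50 mm above the bench; away from the hub, only the pipe lies under it, up to 33 mm.
- blue_lever (a joint): Quarter-turn lever of the blue valve (blue sleeve: leave it), in the well. 0 rad: points to the box's -y, along its pipe (open). Grows clockwise seen from above to 1.571 rad: points to the box's -x, across the pipe, at its stop (shut). Starts at 0 to 0.25; stays where it is left; turning takes about 0.12 N m.
- blue_pivot (a point): On the blue lever's vertical pin, fixed, 44 mm above the bench, at box y -30 mm and box x -30 or +70 mm (the two valves may be swapped). The hub has radius 12 mm, top 53 mm above the bench; pipe and valve body below the lever reach up to 38 mm.
- blue_tip (a point): End of the blue lever, 75 mm from its pin, at mid-height, 44 mm above the bench. The lever is 14 mm wide, its underside 38 mm and its top 50 mm above the bench; away from the hub, only the pipe lies under it, up to 33 mm.
- glue: Yellow glue bottle with orange cap, standing, diameter 48 mm, 130 mm tall. Loose bystander beside the box, to be left alone. Origin: centre of its underside.
- jar: Glass jar with steel lid, standing, diameter 64 mm, 75 mm tall. Loose bystander beside the box, to be left alone. Origin: centre of its underside.
- screwdriver: Screwdriver lying on the bench, handle to its -x. Loose bystander beside the box, to be left alone. Origin: centre of its underside (on the shaft line).
- offcut: Dark wood offcut, 100 x 50 x 35 mm. Loose bystander beside the box, to be left alone. Origin: centre of its underside.
- tape: Yellow tape measure, 65 x 32 x 62 mm. Loose bystander beside the box, to be left alone. Origin: centre of its underside.

How it is judged:
By the outcome, as a careful person would: the job done as asked, in the order asked, and still so for the second after the job is handed in, with the robot touching nothing.
It also fails if it takes over 48 s, if anything falls off the work surface, if the arm or the gripper's body presses on something with over 40 N, if the wrist force passes 120 N, or if a joint passes its speed limit or range.

ROBOT

A 6-joint arm with a two-finger parallel gripper is mounted at the origin on the work surface. World frame = base frame: x ahead of the robot, y to its left, z up, the work surface at z = 0. Lengths are in m, angles in rad, forces in N, time in s.
With the tool pointing down it reaches from about 0.3 to 0.875 m from the base axis. Payload 6.4 kg.
Tool frame: the origin (TCP) lies at the very end of the fingers, on their centre line; the grasp point (between the pads) lies 19 mm behind it; z points along the fingers, y is the line along which they close (so a half turn about z gives the same grasp; the last joint's range is limited). The gripper opens to 85 mm and grips with 20 to 120 N. Pads are 22 mm wide; open, the fingers measure 114 mm over their backs; the gripper's body (76 mm by 85 mm) begins 54 mm behind the grasp point. The pads swing forward as they close: fully open they stand 13 mm farther back than shut.
Start: joints at [1.143, 0.181, 1.607, -0, 1.354, -0.206], TCP at [0.126, 0.561, 0.231] pointing down, gripper open.
Joint ranges: [-2.99, 2.99], [-0.89, 2.07], [0.3, 2.58], [-1.14, 4.28], [0, 2.63], [-3.12, 3.12]. Speed limits (rad/s): [2.57, 2.57, 3.01, 3.14, 3.14, 3.14].

INTERFACE

Orientations are given as a unit quaternion [w, x, y, z].
In Python, from bench import ctrl gives the robot as it stands.
- The arm moves only by the tool jog_arm, never from a script. Its argument "series" is a list that holds one entry, the list of rows, each a list of 7 numbers: the shift along the tool's x, y, z in mm, then the turn, a rotation vector about the tool's x, y, z in rad, then the finger opening in mm, from 0 to 85.4. In form: [[[tx, ty, tz, rx, ry, rz, gripper], ...]]. A call has exactly 10 rows; each row shifts and turns the commanded pose from where the row before left it, along the tool's axes as they then stand; what a row does not reach is not made up. A row lasts 1/10 s, in which the tool goes at most 50 mm and 8.59 degrees, less where a joint would pass 70% of its speed; a pose out of reach is approached as far as the arm can. A call with a gripper value outside its range is refused whole. The fingers move at their own pace and stop on an object; the grip force is fixed at half the most. Time passes only in rows, so rows that do not move let the fingers close, or fill a call up. It gives the time, the measured TCP pose, the force, the opening and the grip force at its end, in the units of the state.
- ctrl.get_obs(): the state, without advancing time (a new reading comes with each control period).
- ctrl.camera(name): name is "scene" or "top" or "wrist"; returns a dict with "frame" (400x640x3 uint8, blue, green, red), "z_map" (400x640 float32, m along the optical axis (not along the pixel's ray), 0 where there is no reading), "fx", "fy", "cx", "cy" (pixels), "xyz" and "rotation" of the camera in the world. Camera axes: x right, y down, z forward; pixel columns grow to the right and rows downward; lengths in m; the calibration is good to about 2 mm. A picture is of the moment at which its call begins.
- ctrl.hand_in(): hands the job in; it is judged then, once.
The state is a dict: "time_s": time; "q": joint angles; "dq": joint speeds; "joint_efforts": joint torques, N m; "eef_pos": TCP position; "eef_rot": TCP orientation; "wrist_force": force on the tool from outside, world axes, zero at the start; "torque": the same for the moment, N m; "opening": opening from 0.0 (shut) to 1.0 (fully open); "grasp_force": force on a finger pad.
Only numpy, scipy, OpenCV 4.12 (cv2) and the standard library are available. Lean on these libraries where they do the work, as an engineer would, in place of code of your own. Each camera call takes 0.05 s, during which the arm holds its last target. There are 200 camera calls.

## Working session

There is one attempt and no reset: what is moved stays moved. The work goes in short steps, Python scripts to look and compute and a tool call to move; the robot and the scene stay as the last step left them, time stands still between calls to the robot, and variables do not carry over. Pictures are saved under pics/ and viewed, at most 10 in all, crops included, and the job is handed in when it is done.

Besides the shell and the picture viewer there is one more tool, called after "Emit:" as a command line: name --argument value ..., lists and objects as JSON in quotes. jog_arm: Moves the arm, as the interface text tells. Its arguments: {"type":"object","properties":{"series":{"type":"array"}},"required":["series"]}

```bash
mkdir -p pics; python3 - <<'E'
from bench import ctrl
import cv2, numpy as np, pickle
o=ctrl.get_obs(); print(o)
for n in("top","scene"):
    c=ctrl.camera(n); pickle.dump(c,open(n+".pkl","wb")); cv2.imwrite(f"pics/{n}1.png",c["frame"])
    print(n,c["fx"],c["cx"],c["cy"],c["xyz"],c["rotation"])
E
```

```text
{'time_s': 0.0, 'q': array([ 1.14271477e+00,  1.81524900e-01,  1.60802511e+00,  1.17638869e-05,
        1.35377713e+00, -2.06279851e-01]), 'dq': array([ 0.00044142,  0.00182635, -0.00134057,  0.00040702,  0.00101566,
       -0.00129327]), 'joint_efforts': array([ 2.06272394e-03, -4.44872618e+01, -3.51338160e+01, -1.16607239e-04,
        8.94107478e-03, -3.40337533e-05]), 'eef_pos': array([0.1262267 , 0.56040819, 0.23038496]), 'eef_rot': array([-2.75940024e-04,  1.10674885e-01,  9.93856286e-01, -8.22192305e-04]), 'wrist_force': array([-0.32682499,  0.16150558,  0.34712502]), 'torque': array([ 0.02641811,  0.00679943, -0.00875614]), 'grasp_force': 0.0, 'opening': 0.9973365357679247}
top 371.46716971941294 320.78615545208856 200.82438164358967 [0.56751628 0.04906005 0.86649276] [ 0.02588106 -0.70534852  0.70818386 -0.01700723]
scene 506.2734305824076 320.0181887602105 198.1200092114681 [ 1.30636297 -0.11655102  0.80903511] [-0.29907328  0.71110691  0.58788474 -0.24346183]
```

View pics/top1.png

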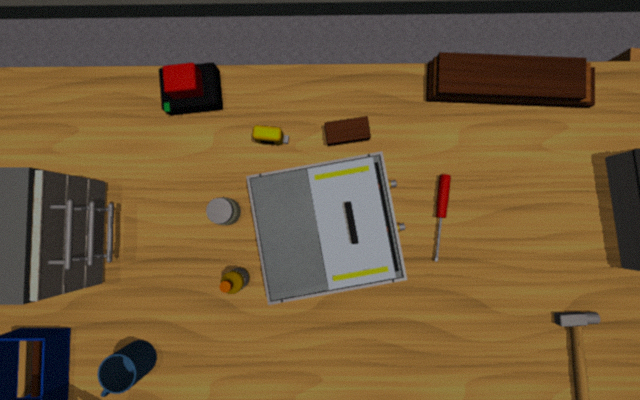

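View pics/scene1.png

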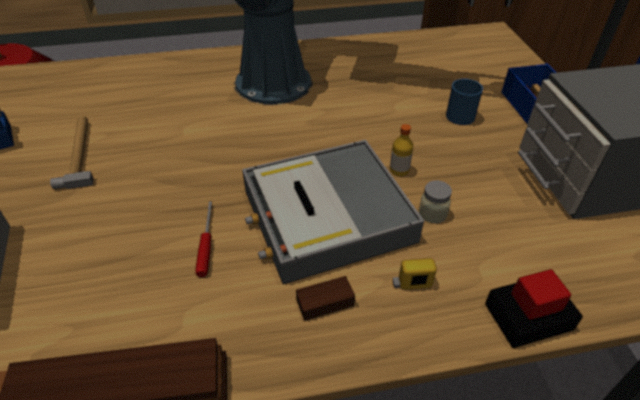

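The top view shows the box at about (327,228), the cover on its right (-y) side, and the black ridge at (350,222). The jar is at (222,211), the glue at (233,280), the offcut at (347,131), the tape at (268,134) and the screwdriver at (441,215). The scene view shows the same layout, with the pipes leaving the box on its -y side.

```bash
cat > h.py <<'E'
import numpy as np, cv2
from scipy.spatial.transform import Rotation as R
def rot(c): q=np.array(c["rotation"]); return R.from_quat(q[[1,2,3,0]]).as_matrix()
def ray(c,uv,z):
    uv=np.atleast_2d(uv).astype(float)
    d=np.c_[(uv[:,0]-c["cx"])/c["fx"],(uv[:,1]-c["cy"])/c["fy"],np.ones(len(uv))]@rot(c).T
    o=np.array(c["xyz"]); return o+d*((z-o[2])/d[:,2])[:,None]
def cloud(c):
    v,u=np.mgrid[:400,:640]; Z=c["z_map"]
    P=np.stack([(u-c["cx"])/c["fx"]*Z,(v-c["cy"])/c["fy"]*Z,Z],-1)
    return P@rot(c).T+np.array(c["xyz"])
E
python3 - <<'E'
import pickle; from h import *
c=pickle.load(open("top.pkl","rb")); W=cloud(c)
m=((W[...,2]>.05)&(W[...,2]<.095)&(c["z_map"]>0)).astype(np.uint8)
n,l,s,_=cv2.connectedComponentsWithStats(m); k=l[228,300]
print("area",s[k])
cn=max(cv2.findContours((l==k).astype(np.uint8),0,2)[0],key=cv2.contourArea)
P=ray(c,cn[:,0],.068)[:,:2]
r=cv2.minAreaRect((P*1000).astype(np.float32)); print("box",r); 
ctr=np.array(r[0])/1000
# ridge
g=c["frame"].max(2); d=((g<60)).astype(np.uint8); d[:, :335]=0; d[:,368:]=0; d[:190]=0; d[260:]=0
cn=max(cv2.findContours(d,0,2)[0],key=cv2.contourArea)
Pr=ray(c,cn[:,0],.085)[:,:2]; rr=cv2.minAreaRect((Pr*1000).astype(np.float32)); print("ridge",rr)
# white plate edge
w=((c["frame"].min(2)>105)).astype(np.uint8); cn=max(cv2.findContours(w,0,2)[0],key=cv2.contourArea)
print("cover",cv2.minAreaRect((ray(c,cn[:,0],.065)[:,:2]*1000).astype(np.float32)))
for u,v in [(300,228),(335,228),(350,222),(376,250)]: print(W[v,u])
for nm,uv,z in [("glue",(228,286),.13),("jar",(222,211),.075)]: print(nm,ray(c,uv,z))
# scene check
s=pickle.load(open("scene.pkl","rb"))
g=s["frame"].max(2)<60; q=g.astype(np.uint8); q[:175]=0;q[222:]=0;q[:,:290]=0;q[:,318:]=0
cn=max(cv2.findContours(q,0,2)[0],key=cv2.contourArea); print("ridge scene",cv2.minAreaRect((ray(s,cn[:,0],.08)[:,:2]*1000).astype(np.float32)))
E
```

```text
area [  246   151   161   154 17867]
box ((560.5767822265625, 49.91417694091797), (280.05877685546875, 300.079345703125), 10.094923973083496)
ridge ((569.7706909179688, -3.865610122680664), (87.06060791015625, 12.945698738098145), 9.862740516662598)
cover ((565.205322265625, 43.06793975830078), (272.6484069824219, 244.0843505859375), 10.142133712768555)
[0.55772681 0.10431669 0.06066276]
[0.55750607 0.02864455 0.06404514]
[ 0.57021211 -0.00227962  0.086243  ]
[ 0.51019343 -0.05887377  0.06429083]
glue [[0.44536555 0.24120366 0.13      ]]
jar [[0.5947405  0.27025654 0.075     ]]
ridge scene ((573.7866821289062, -5.378215789794922), (102.98822021484375, 16.055805206298828), 9.87609577178955)
```

Emit:
jog_arm --series '[[[0,0,0,0,0,-0.133,0],[0,0,0,0,0,-0.133,0],[0,0,0,0,0,-0.132,0],[-15,-30,0,0,0,0,0],[-15,-30,0,0,0,0,0],[-15,-30,0,0,0,0,0],[-15,-30,0,0,0,0,0],[-15,-30,0,0,0,0,0],[-15,-30,0,0,0,0,0],[-15,-30,0,0,0,0,0]]]'

```text
time_s: 1.1
eef_pos: [0.267, 0.3713, 0.231]
eef_rot: [-0.0, -0.088, 0.996, -0.0]
wrist_force: [0.5, -0.1, -0.6]
opening: 0.003
grasp_force: 0.0
```

Emit:
jog_arm --series '[[[-15,-30,0,0,0,0,0],[-15,-30,0,0,0,0,0],[-15,-30,0,0,0,0,0],[-15,-30,0,0,0,0,0],[-15,-30,0,0,0,0,0],[-15,-30,0,0,0,0,0],[-15,-30,0,0,0,0,0],[-15,-30,0,0,0,0,0],[-15,-30,0,0,0,0,0],[-15,-30,0,0,0,0,0]]]'

```text
time_s: 2.1
eef_pos: [0.4673, 0.1023, 0.231]
eef_rot: [-0.0, -0.088, 0.996, 0.0]
wrist_force: [0.3, -0.3, 1.0]
opening: 0.002
grasp_force: 0.0
```

Emit:
jog_arm --series '[[[-16,-31,0,0,0,0,0],[-17,-31,0,0,0,0,0],[-17,-31,0,0,0,0,0],[-17,-31,0,0,0,0,0],[-16,-32,0,0,0,0,0],[0,0,25,0,0,0,0],[0,0,30,0,0,0,0],[0,0,30,0,0,0,0],[0,0,26,0,0,0,0],[0,0,0,0,0,0,0]]]'

```text
time_s: 3.1
eef_pos: [0.5725, -0.0347, 0.1157]
eef_rot: [-0.004, -0.088, 0.996, 0.002]
wrist_force: [-0.8, -0.5, -0.3]
opening: 0.001
grasp_force: 0.0
```

```bash
python3 - <<'E'
from bench import ctrl
import cv2
from h import *
o=ctrl.get_obs(); p=o["eef_pos"]; a=np.radians(10.1); d=p[:2]-[.5606,.0499]
print(p,"box", d@[np.cos(a),np.sin(a)], d@[-np.sin(a),np.cos(a)])
c=ctrl.camera("scene"); cv2.imwrite("pics/s2.png",cv2.resize(c["frame"][100:300,180:480],(800,533)))
E
```

```text
[ 0.57253773 -0.03469401  0.1157389 ] box -0.003082237918565506 -0.08537655158712573
```

View pics/s2.png

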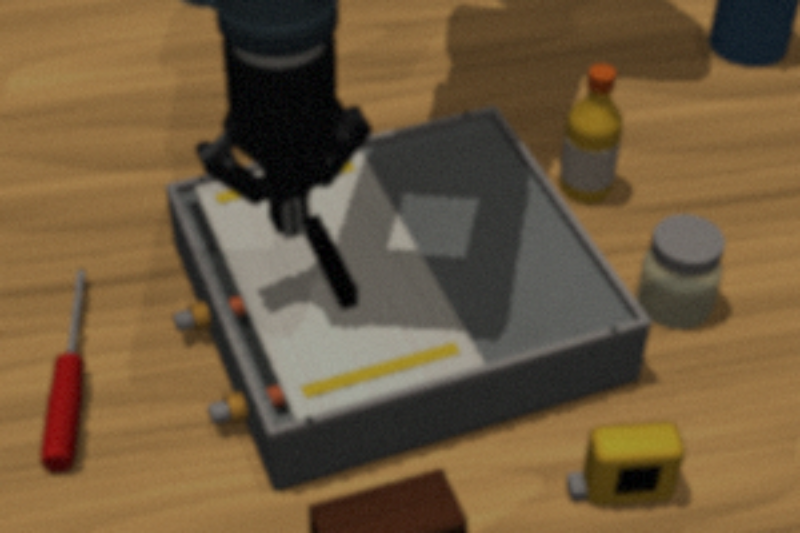

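The crop shows the closed fingers at (290,215), above the plate on the -y side of the ridge (330,260). I'll go down and begin a slow push.

Emit:
jog_arm --series '[[[0,-3,10,0,0,0,0],[0,0,14,0,0,0,0],[0,0,12,0,0,0,0],[0,0,6,0,0,0,0],[0,0,0,0,0,0,0],[0,3,0,0,0,0,0],[0,3,0,0,0,0,0],[0,4,0,0,0,0,0],[0,4,0,0,0,0,0],[0,4,0,0,0,0,0]]]'

```text
time_s: 4.15
eef_pos: [0.5734, -0.0203, 0.0786]
eef_rot: [0.0, -0.088, 0.996, -0.0]
wrist_force: [0.6, -0.4, 0.4]
opening: -0.002
grasp_force: 0.5
```

Emit:
jog_arm --series '[[[0,4,0,0,0,0,0],[0,4,0,0,0,0,0],[0,4,0,0,0,0,0],[0,4,0,0,0,0,0],[0,4,0,0,0,0,0],[0,4,0,0,0,0,0],[0,4,0,0,0,0,0],[0,4,0,0,0,0,0],[0,4,0,0,0,0,0],[0,4,0,0,0,0,0]]]'

```text
time_s: 5.15
eef_pos: [0.5666, 0.0188, 0.0786]
eef_rot: [0.0, -0.088, 0.996, -0.0]
wrist_force: [1.1, -3.8, 3.4]
opening: -0.0
grasp_force: 3.1
```

Emit:
jog_arm --series '[[[0,-4,0,0,0,0,0],[0,0,6,0,0,0,0],[0,3,0,0,0,0,0],[0,4,0,0,0,0,0],[0,5,0,0,0,0,0],[0,6,0,0,0,0,0],[0,6,0,0,0,0,0],[0,6,0,0,0,0,0],[0,6,0,0,0,0,0],[0,6,0,0,0,0,0]]]'

```text
time_s: 6.15
eef_pos: [0.5646, 0.0505, 0.0782]
eef_rot: [0.004, -0.088, 0.996, -0.005]
wrist_force: [-4.2, -24.8, 32.3]
opening: -0.004
grasp_force: 31.6
```

Emit:
jog_arm --series '[[[0,6,0,0,0,0,0],[0,6,0,0,0,0,0],[0,4,0,0,0,0,0],[0,4,0,0,0,0,0],[0,3,0,0,0,0,0],[0,2,0,0,0,0,0],[0,2,0,0,0,0,0],[0,2,0,0,0,0,0],[0,2,0,0,0,0,0],[0,2,0,0,0,0,0]]]'

```text
time_s: 7.15
eef_pos: [0.5588, 0.083, 0.0782]
eef_rot: [0.004, -0.088, 0.996, -0.005]
wrist_force: [-4.7, -25.6, 34.1]
opening: -0.002
grasp_force: 32.2
```

```bash
python3 - <<'E'
from bench import ctrl
import cv2,pickle
from h import *
o=ctrl.get_obs(); p=o["eef_pos"]; a=np.radians(10.1); d=p[:2]-[.5606,.0499]
print(p,"box", d@[np.cos(a),np.sin(a)], d@[-np.sin(a),np.cos(a)],o["wrist_force"])
c=ctrl.camera("scene"); pickle.dump(c,open("scene2.pkl","wb")); cv2.imwrite("pics/s3.png",cv2.resize(c["frame"][100:300,180:480],(800,533)))
E
```

```text
[0.55876598 0.08303514 0.0781556 ] box 0.00400520029881924 0.032943279369197866 [ -4.65192061 -25.6410118   34.05448077]
```

View pics/s3.png

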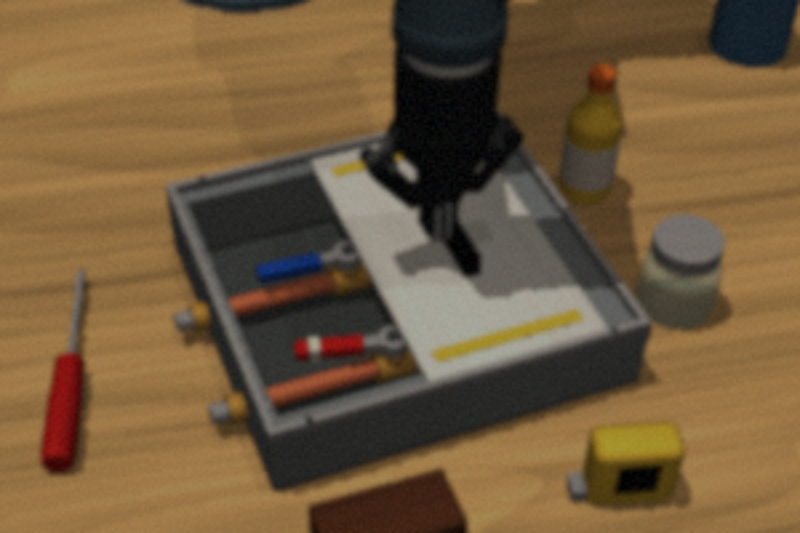

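The cover is sliding with the ridge at (465,255), and the valves are showing. The red lever (330,347) is on the +x valve and the blue one (290,265) on the -x valve. The shut fingertips reach about 13 mm past the TCP and press on the plate, so I'll raise them 9 mm and finish the push.

Emit:
jog_arm --series '[[[0,-2,-5,0,0,0,0],[0,0,-4,0,0,0,0],[0,0,0,0,0,0,0],[0,2,0,0,0,0,0],[0,3,0,0,0,0,0],[0,3,0,0,0,0,0],[0,3,0,0,0,0,0],[0,3,0,0,0,0,0],[0,3,0,0,0,0,0],[0,2,0,0,0,0,0]]]'

```text
time_s: 8.2
eef_pos: [0.5505, 0.1058, 0.081]
eef_rot: [-0.0, -0.088, 0.996, 0.0]
wrist_force: [0.3, -0.8, -1.1]
opening: 0.003
grasp_force: 0.7
```

```bash
python3 - <<'E'
from bench import ctrl
import cv2,pickle
from h import *
o=ctrl.get_obs(); p=o["eef_pos"]; a=np.radians(10.1); d=p[:2]-[.5606,.0499]
print(p,"box", d@[np.cos(a),np.sin(a)], d@[-np.sin(a),np.cos(a)],o["wrist_force"])
c=ctrl.camera("top"); pickle.dump(c,open("top2.pkl","wb")); cv2.imwrite("pics/t3.png",cv2.resize(c["frame"][140:315,230:430],(800,700))[:600])
E
```

```text
[0.55051099 0.1057738  0.08098407] box -0.00013425885366715953 0.056777212738428756 [ 0.25531184 -0.7651207  -1.14595791]
```

View pics/t3.png

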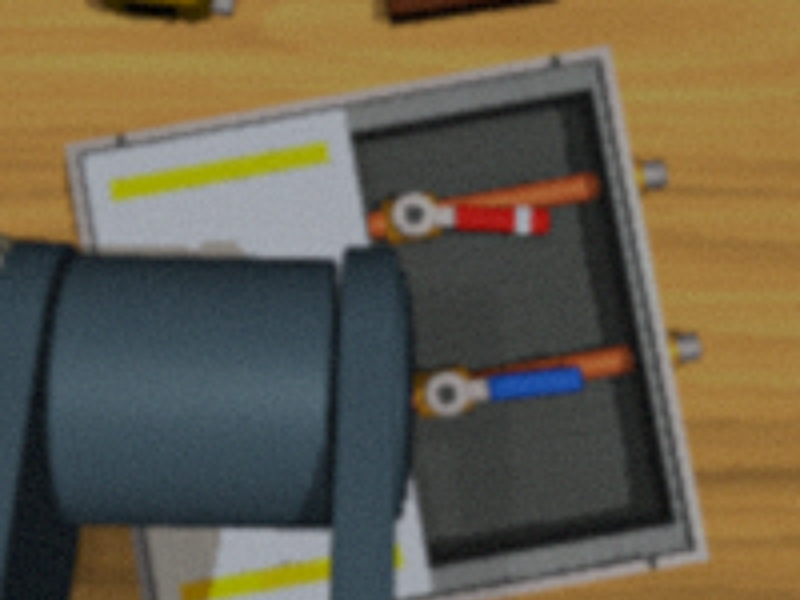

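The cover's -y edge runs from (350,110) to (430,590) in the crop. The red lever points from its hub (413,214) to (548,220), and the blue from (448,392) to (582,380). I'll check whether the cover has reached its stop.

```bash
python3 - <<'E'
import pickle; from h import *
c=pickle.load(open("top2.pkl","rb")); a=np.radians(10.1)
def bx(p): d=p[:,:2]-[.5606,.0499]; return np.round(1000*np.c_[d@[np.cos(a),np.sin(a)],d@[-np.sin(a),np.cos(a)]],1)
z=lambda L:[(230+x/4-.5,140+y/4-.5) for x,y in L]
print("edge -y",bx(ray(c,z([(350,110),(430,590)]),.065)).tolist(),"edge +y",bx(ray(c,z([(80,160),(92,245)]),.065)).tolist())
print("hubs",bx(ray(c,z([(413,214),(448,392)]),.053)).tolist(),"tips",bx(ray(c,z([(550,220),(583,379)]),.05)).tolist())
E
```

```text
edge -y [[130.3, -5.8], [-130.8, -1.8]] edge +y [[129.9, 143.4], [83.1, 144.8]]
hubs [[69.3, -29.7], [-29.8, -30.8]] tips [[52.7, -103.3], [-36.1, -104.8]]
```

Emit:
jog_arm --series '[[[0,1,0,0,0,0,0],[0,1,0,0,0,0,0],[0,1,0,0,0,0,0],[0,1,0,0,0,0,0],[0,1,0,0,0,0,0],[0,1,0,0,0,0,0],[0,0,0,0,0,0,0],[0,0,0,0,0,0,0],[0,0,0,0,0,0,0],[0,0,0,0,0,0,0]]]'

```text
time_s: 9.25
eef_pos: [0.5505, 0.1077, 0.0816]
eef_rot: [0.0, -0.088, 0.996, -0.003]
wrist_force: [-1.2, -14.7, 1.1]
opening: 0.0
grasp_force: 7.5
```

The cover is at the stop (15 N reaction, no further motion). I'll retreat, rise and move over the well on the red lever's +x side.

Emit:
jog_arm --series '[[[0,-6,0,0,0,0,0],[0,-8,0,0,0,0,0],[0,0,-20,0,0,0,0],[0,0,-20,0,0,0,0],[-16,-26,0,0,0,0,0],[-16,-26,0,0,0,0,0],[-16,-26,0,0,0,0,0],[-17,-26,0,0,0,0,0],[-17,-26,0,0,0,0,0],[0,0,0,0,0,0,0]]]'

```text
time_s: 10.25
eef_pos: [0.6583, -0.0194, 0.1216]
eef_rot: [0.001, -0.087, 0.996, -0.0]
wrist_force: [0.4, -0.4, -0.1]
opening: 0.002
grasp_force: 0.0
```

```bash
python3 - <<'E'
from bench import ctrl
import cv2,pickle
from h import *
o=ctrl.get_obs(); p=o["eef_pos"]; a=np.radians(10.1); d=p[:2]-[.5606,.0499]
print(p,"box", d@[np.cos(a),np.sin(a)], d@[-np.sin(a),np.cos(a)],o["wrist_force"])
t=np.linspace(.15,1.62,15); r,h=55,7+11*np.cos(t)+7*np.sin(t)
C=np.c_[70-r*np.sin(t)+h*np.cos(t),-30-r*np.cos(t)-h*np.sin(t)]
print(np.round(C).tolist())
E
```

```text
[ 0.65827109 -0.01939075  0.12160446] box 0.08400620747601648 -0.08534521958163195 [ 0.41367929 -0.41762441 -0.06192539]
[[80.0, -87.0], [75.0, -88.0], [69.0, -88.0], [63.0, -88.0], [57.0, -87.0], [51.0, -85.0], [45.0, -83.0], [40.0, -80.0], [34.0, -76.0], [29.0, -71.0], [25.0, -66.0], [21.0, -61.0], [18.0, -54.0], [16.0, -48.0], [14.0, -41.0]]
```

Emit:
jog_arm --series '[[[0,-4,10,0,0,0,0],[0,0,15,0,0,0,0],[0,0,15,0,0,0,0],[0,0,12,0,0,0,0],[0,0,10,0,0,0,0],[0,0,5,0,0,0,0],[0,0,0,0,0,0,0],[0,0,0,0,0,0,0],[0,0,0,0,0,0,0],[0,0,0,0,0,0,0]]]'

```text
time_s: 11.25
eef_pos: [0.6571, -0.0203, 0.0551]
eef_rot: [0.001, -0.088, 0.996, -0.0]
wrist_force: [-0.2, 0.2, -0.2]
opening: -0.006
grasp_force: 0.0
```

```bash
python3 - <<'E'
from bench import ctrl
import cv2,pickle
from h import *
o=ctrl.get_obs(); p=o["eef_pos"]; a=np.radians(10.1); d=p[:2]-[.5606,.0499]
print(p,"box", d@[np.cos(a),np.sin(a)], d@[-np.sin(a),np.cos(a)],o["wrist_force"])
c=ctrl.camera("scene"); cv2.imwrite("pics/s4.png",cv2.resize(c["frame"][140:290,230:430],(800,600)))
E
```

```text
[ 0.6570889  -0.02025333  0.05510662] box 0.08269106894460918 -0.08598712124026045 [-0.20450524  0.24601618 -0.18449012]
```

View pics/s4.png

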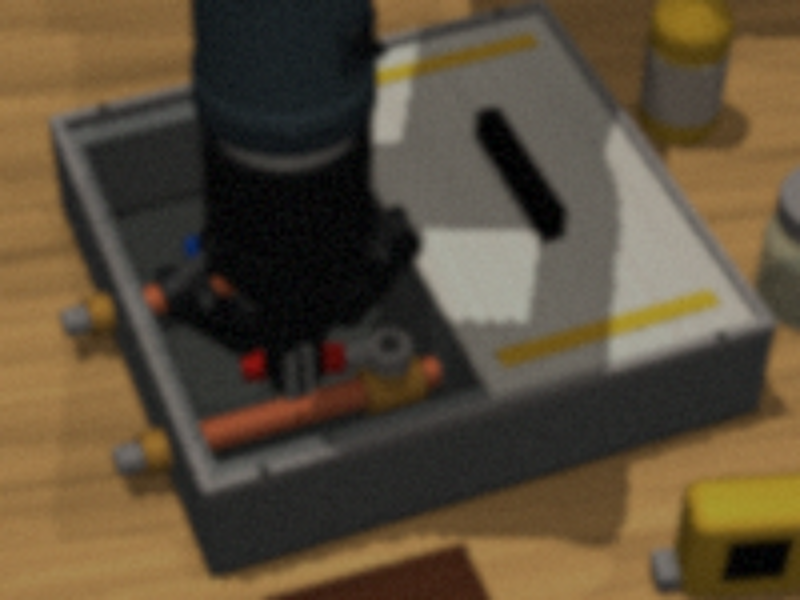

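The crop shows the fingertips at (300,370), on the +x side of the red lever and touching nothing. The cover is against the far strip. Now I'll push along the arc.

Emit:
jog_arm --series '[[[8,-2,0,0,0,0,0],[6,0,0,0,0,0,0],[6,0,0,0,0,0,0],[6,1,0,0,0,0,0],[6,2,0,0,0,0,0],[6,2,0,0,0,0,0],[5,3,0,0,0,0,0],[6,4,0,0,0,0,0],[5,5,0,0,0,0,0],[4,5,0,0,0,0,0]]]'

```text
time_s: 12.3
eef_pos: [0.5954, -0.0102, 0.0543]
eef_rot: [-0.0, -0.088, 0.996, 0.0]
wrist_force: [0.4, 1.1, 0.2]
opening: 0.002
grasp_force: 0.0
```

Emit:
jog_arm --series '[[[4,5,0,0,0,0,0],[3,6,0,0,0,0,0],[2,6,0,0,0,0,0],[1,3,0,0,0,0,0],[0,2,0,0,0,0,0],[0,2,0,0,0,0,0],[0,0,0,0,0,0,0],[0,0,0,0,0,0,0],[0,0,0,0,0,0,0],[0,0,0,0,0,0,0]]]'

```text
time_s: 13.3
eef_pos: [0.582, 0.0111, 0.0543]
eef_rot: [0.0, -0.088, 0.996, -0.0]
wrist_force: [-0.1, 0.2, 0.2]
opening: -0.0
grasp_force: 0.0
```

```bash
python3 - <<'E'
from bench import ctrl
from h import *
o=ctrl.get_obs(); p=o["eef_pos"]; a=np.radians(10.1); d=p[:2]-[.5606,.0499]
print(p,"box", d@[np.cos(a),np.sin(a)], d@[-np.sin(a),np.cos(a)],o["wrist_force"])
E
```

```text
[0.5819513  0.0110728  0.05426826] box 0.014211426586032012 -0.04196981345240785 [-0.11107913  0.18268117  0.19820898]
```

Emit:
jog_arm --series '[[[0,1,0,0,0,0,0],[0,1,0,0,0,0,0],[0,1,0,0,0,0,0],[0,1,0,0,0,0,0],[0,1,0,0,0,0,0],[0,1,0,0,0,0,0],[0,0,0,0,0,0,0],[0,0,0,0,0,0,0],[0,0,0,0,0,0,0],[0,0,0,0,0,0,0]]]'

```text
time_s: 14.3
eef_pos: [0.5808, 0.0171, 0.0543]
eef_rot: [-0.0, -0.088, 0.996, -0.0]
wrist_force: [-0.7, -0.5, 0.7]
opening: 0.002
grasp_force: 0.0
```

```bash
python3 - <<'E'
from bench import ctrl
import cv2
from h import *
o=ctrl.get_obs(); p=o["eef_pos"]; a=np.radians(10.1); d=p[:2]-[.5606,.0499]
print(p,"box", d@[np.cos(a),np.sin(a)], d@[-np.sin(a),np.cos(a)],o["wrist_force"])
c=ctrl.camera("scene"); cv2.imwrite("pics/s5.png",cv2.resize(c["frame"][140:290,230:430],(800,600)))
E
```

```text
[0.58083788 0.01712428 0.05429154] box 0.014176483593037576 -0.035816852316905276 [-0.65340253 -0.45453697  0.73583251]
```

View pics/s5.png

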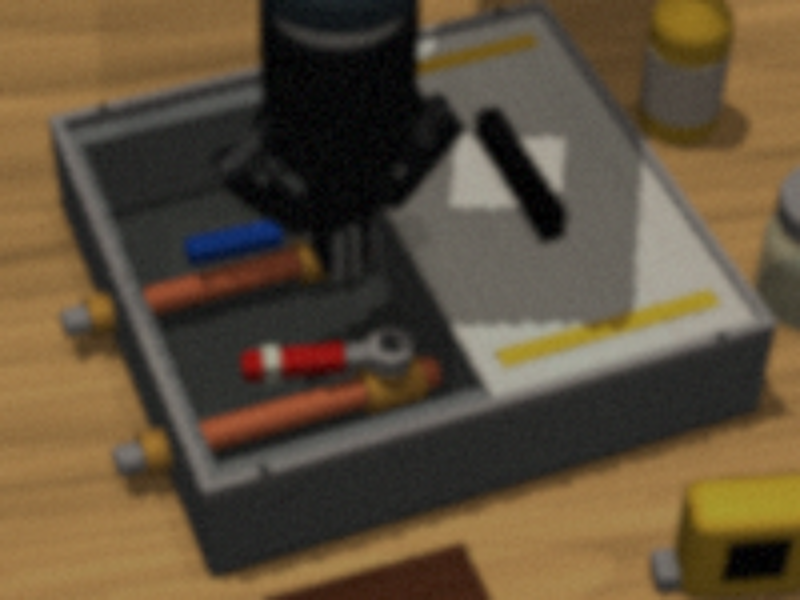

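The crop shows the red lever (tip 245,362) unmoved. The fingers (345,270) passed over it, so the tips are higher than I inferred. I'll measure their true height from the depth map.

```bash
python3 - <<'E'
from bench import ctrl
import pickle
from h import *
a=np.radians(10.1)
for n in("scene","wrist"):
    c=ctrl.camera(n); pickle.dump(c,open(n+"5.pkl","wb")); W=cloud(c); d=W[...,:2]-[.5606,.0499]
    B=1000*np.stack([d@[np.cos(a),np.sin(a)],d@[-np.sin(a),np.cos(a)],W[...,2]],-1)
    if n=="scene":
        for v in range(200,220,2): print(v,[tuple(int(x) for x in B[v,u]) for u in range(308,328,3)])
    cv2.imwrite("pics/w5.png",c["frame"])
E
```

```text
200 [(8, -48, 74), (22, -47, 86), (25, -41, 88), (23, -34, 83), (22, -27, 79), (-31, 0, 20), (-12, 0, 37)]
202 [(11, -49, 71), (20, -46, 78), (26, -42, 83), (26, -35, 80), (21, -27, 73), (-31, 0, 13), (-13, 0, 30)]
204 [(-20, -38, 31), (23, -47, 76), (23, -41, 74), (24, -35, 73), (20, -26, 66), (-33, 1, 5), (-14, 1, 23)]
206 [(-20, -38, 26), (20, -46, 67), (26, -42, 71), (29, -36, 72), (22, -27, 62), (-28, 0, 3), (-12, 0, 18)]
208 [(-18, -39, 21), (22, -47, 63), (25, -41, 65), (23, -34, 59), (-26, -8, 2), (-22, -2, 4), (-13, 0, 12)]
210 [(-16, -40, 17), (-26, -29, 3), (25, -41, 58), (-21, -17, 4), (-17, -11, 6), (-15, -5, 5), (-12, 0, 6)]
212 [(-22, -37, 4), (-21, -31, 3), (-18, -25, 4), (-15, -19, 4), (-13, -13, 3), (-9, -7, 5), (-10, 0, 2)]
214 [(-17, -39, 3), (-14, -33, 4), (-15, -26, 1), (-9, -22, 5), (-5, -16, 7), (-5, -9, 4), (-1, -3, 5)]
216 [(-11, -42, 4), (-9, -35, 3), (-6, -29, 4), (-6, -23, 2), (-2, -17, 3), (0, -11, 3), (3, -5, 4)]
218 [(-4, -44, 5), (-3, -38, 4), (-1, -31, 4), (2, -26, 6), (2, -19, 3), (4, -13, 2), (8, -7, 4)]
```

View pics/w5.png

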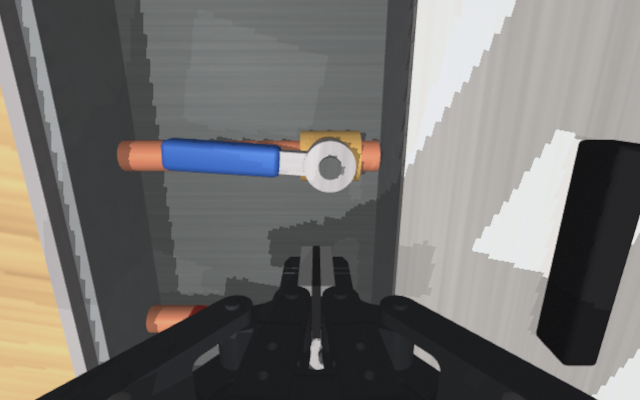

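The wrist view shows the blue valve at (330,165) undisturbed and stepped fingertips at (317,250). In depth the tips are at z≈55, so the TCP is the true tip, and earlier the finger step had rested on the ridge. I'll go back, descend to TCP z 40 mm and repeat the arc.

Emit:
jog_arm --series '[[[0,0,-16,0,0,0,0],[-14,-11,0,0,0,0,0],[-20,-15,0,0,0,0,0],[-20,-15,0,0,0,0,0],[-16,-12,0,0,0,0,0],[0,0,0,0,0,0,0],[0,0,10,0,0,0,0],[0,0,10,0,0,0,0],[0,0,10,0,0,0,0],[0,0,0,0,0,0,0]]]'

```text
time_s: 15.45
eef_pos: [0.6566, -0.0219, 0.0376]
eef_rot: [-0.002, -0.088, 0.996, 0.001]
wrist_force: [-0.1, 0.5, -0.6]
opening: -0.002
grasp_force: 0.0
```

```bash
python3 - <<'E'
from bench import ctrl
from h import *
o=ctrl.get_obs(); p=o["eef_pos"]; a=np.radians(10.1); d=p[:2]-[.5606,.0499]
print(p,"box", d@[np.cos(a),np.sin(a)], d@[-np.sin(a),np.cos(a)],o["wrist_force"])
E
```

```text
[ 0.65663002 -0.0218971   0.03760993] box 0.08195103890393562 -0.08752493878385105 [-0.1327461   0.51610748 -0.56141903]
```

Emit:
jog_arm --series '[[[7,-1,-1,0,0,0,0],[6,0,0,0,0,0,0],[6,0,0,0,0,0,0],[6,1,0,0,0,0,0],[6,2,0,0,0,0,0],[6,2,0,0,0,0,0],[5,3,0,0,0,0,0],[6,4,0,0,0,0,0],[5,5,0,0,0,0,0],[4,5,0,0,0,0,0]]]'

```text
time_s: 16.45
eef_pos: [0.5989, -0.0119, 0.0415]
eef_rot: [0.0, -0.088, 0.996, -0.0]
wrist_force: [2.6, -0.7, 1.1]
opening: -0.001
grasp_force: 1.5
```

Emit:
jog_arm --series '[[[4,5,0,0,0,0,0],[3,6,0,0,0,0,0],[2,6,0,0,0,0,0],[1,3,0,0,0,0,0],[0,2,0,0,0,0,0],[0,2,0,0,0,0,0],[0,1,0,0,0,0,0],[0,0,0,0,0,0,0],[0,0,0,0,0,0,0],[0,0,0,0,0,0,0]]]'

```text
time_s: 17.45
eef_pos: [0.586, 0.006, 0.0414]
eef_rot: [0.001, -0.088, 0.996, -0.004]
wrist_force: [3.8, -20.6, -2.6]
opening: -0.004
grasp_force: 9.1
```

```bash
python3 - <<'E'
from bench import ctrl
import cv2
from h import *
o=ctrl.get_obs(); p=o["eef_pos"]; a=np.radians(10.1); d=p[:2]-[.5606,.0499]
print(p,"box", d@[np.cos(a),np.sin(a)], d@[-np.sin(a),np.cos(a)],o["wrist_force"])
c=ctrl.camera("scene"); cv2.imwrite("pics/s6.png",cv2.resize(c["frame"][140:290,230:430],(800,600)))
E
```

```text
[0.58601538 0.0060181  0.04143121] box 0.017326092700852117 -0.0476588816604781 [  3.83328695 -20.63100281  -2.57619813]
```

View pics/s6.png

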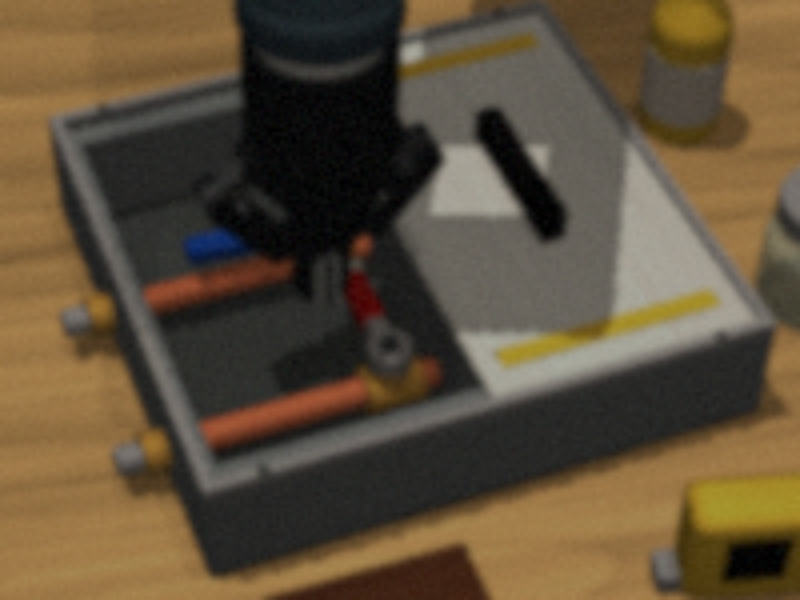

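The crop shows the red lever pointing across its pipe, from (390,345) to (360,265), with 20 N against the stop. I'll retreat and verify.

Emit:
jog_arm --series '[[[0,-8,0,0,0,0,0],[0,-10,0,0,0,0,0],[0,0,0,0,0,0,0],[0,0,-25,0,0,0,0],[0,0,-35,0,0,0,0],[0,0,-40,0,0,0,0],[0,0,-40,0,0,0,0],[0,-30,-20,0,0,0,0],[0,-35,0,0,0,0,0],[0,-35,0,0,0,0,0]]]'

```text
time_s: 18.5
eef_pos: [0.606, -0.1052, 0.2024]
eef_rot: [0.001, -0.089, 0.996, 0.0]
wrist_force: [0.6, 1.0, -0.5]
opening: -0.001
grasp_force: 0.0
```

Emit:
jog_arm --series '[[[10,-35,0,0,0,0,0],[10,-35,0,0,0,0,0],[10,-35,0,0,0,0,0],[10,-25,0,0,0,0,0],[10,-15,0,0,0,0,0],[0,0,0,0,0,0,0],[0,0,0,0,0,0,0],[0,0,0,0,0,0,0],[0,0,0,0,0,0,0],[0,0,0,0,0,0,0]]]'

```text
time_s: 19.5
eef_pos: [0.5822, -0.2558, 0.2014]
eef_rot: [0.0, -0.089, 0.996, 0.0]
wrist_force: [0.1, 0.4, -0.6]
opening: 0.0
grasp_force: 0.0
```

```bash
python3 - <<'E'
from bench import ctrl
import cv2
from h import *
a=np.radians(10.1)
def bx(p): d=p[:,:2]-[.5606,.0499]; return np.round(1000*np.c_[d@[np.cos(a),np.sin(a)],d@[-np.sin(a),np.cos(a)]],1)
c=ctrl.camera("top"); f=c["frame"].astype(int); cv2.imwrite("pics/t7.png",cv2.resize(c["frame"][110:310,200:460],(780,600)))
b,g,r=f[...,0],f[...,1],f[...,2]
for n,m in(("red",(r>110)&(g<50)&(b<60)),("blue",(b>90)&(r<70)&(g<100))):
    m=m.astype(np.uint8); m[:165]=0;m[270:]=0;m[:,:315]=0;m[:,395:]=0
    v,u=np.nonzero(m); print(n,len(u),bx(ray(c,[(u.mean(),v.mean())],.048)))
g=(c["frame"].max(2)<60).astype(np.uint8); g[:200]=0;g[260:]=0;g[:,:262]=0;g[:,308:]=0
cn=max(cv2.findContours(g,0,2)[0],key=cv2.contourArea); r=cv2.minAreaRect((ray(c,cn[:,0],.085)[:,:2]*1000).astype(np.float32))
print("ridge",r,bx(np.array([r[0]])/1000))
E
```

```text
red 104 [[ 23.5 -32.1]]
blue 105 [[-34.7 -83.5]]
ridge ((547.993896484375, 119.1671142578125), (86.44454193115234, 13.117972373962402), 9.586652755737305) [[-0.3 70.4]]
```

View pics/t7.png

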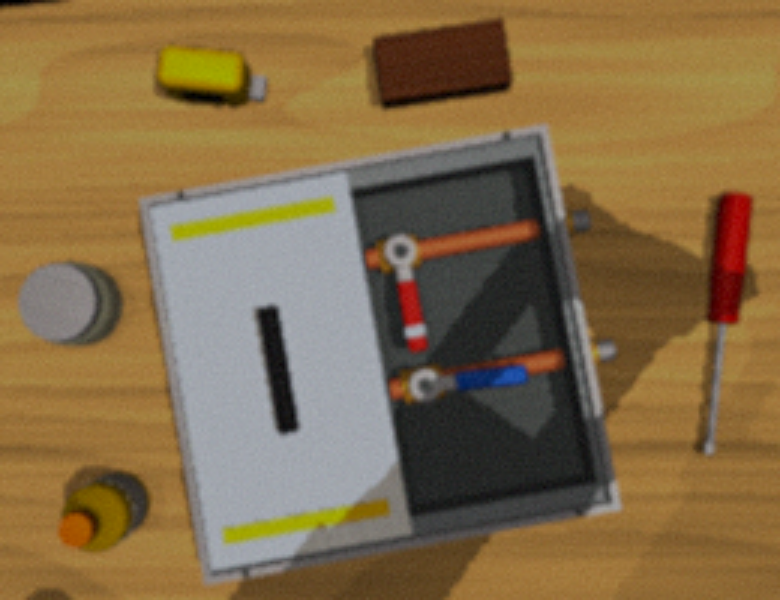

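The top view shows the cover against the +y strip with the whole well open. The red lever, (400,250) to (417,348), is parallel to the box's x axis, so it is shut. The blue lever (490,378) and the five loose objects have not moved.

```bash
python3 -c "
from bench import ctrl
print(ctrl.hand_in())"
```

```text
the job is handed in; nothing more can be done
None
```

The job is handed in (no verdict came back): the cover is pushed fully aside against its stop, the red lever is shut against its stop after a first pass that missed it by going over it, and the blue lever and loose objects look unmoved in the final top view.

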